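# Shut the empty tray and draw out the heat sink's tray

## Robot

A 6-joint arm with a two-finger parallel gripper is mounted at the origin on the work surface; the furniture and walls round the work are solid. World frame = base frame: x ahead of the robot, y to its left, z up, the work surface at z = 0. Lengths are in m, angles in rad, forces in N, time in s.
With the tool pointing down it reaches from about 0.375 to 0.9 m from the base axis. Payload 3.1 kg.
Tool frame: the origin (TCP) lies midway between the tips of the shut fingers; the grasp point (between the pads) lies arm.hold_point_z behind it (arm.hold_point_z is the distance from the TCP to the grasp point, in m); z points along the fingers, y is the line along which they close (so a half turn about z gives the same grasp; the last joint's range is limited). The gripper opens to 85 mm and grips with 20 to 120 N. Pads are 22 mm wide; open, the fingers measure 114 mm over their backs; the gripper's body (76 mm by 85 mm) begins 54 mm behind the grasp point. The pads swing forward as they close: fully open they stand 13 mm farther back than shut.
Start: joints at [1.012, 0.527, 1.433, -0, 1.181, -0.178], TCP at [0.232, 0.58, 0.231] pointing down, gripper open.
Joint ranges: [-3.08, 3.08], [-0.75, 2.2], [0.22, 2.44], [-1.43, 4.57], [0, 2.65], [-2.85, 2.85]. Speed limits (rad/s): [2.79, 2.79, 3.14, 3.14, 3.14, 3.14].

## Interface

Orientations are given as a unit quaternion [w, x, y, z].
In Python, from station import arm gives the robot as it stands. The module is installed in compiled form; this text tells all that it offers.
- The arm moves only by the tool carry_out, never from a script. Its argument "motion" is a list that holds one entry, the list of rows, each a list of 4 numbers: the shift along the tool's x, y, z in cm, then the turn about the tool's z in degrees. A call has 1 to 20 rows; each row is the pose to reach, as a shift and turn from the pose commanded when the call began, along the tool's axes at that moment; what a row does not reach only later rows make up. A row lasts 1/10 s, in which the tool goes at most 50 mm and 8.59 degrees, less where a joint would pass 70% of its speed; a pose out of reach is approached as far as the arm can. A call with a gripper value outside its range is refused whole. "gripper" is the finger opening in cm, from 0 to 8.54, set as the call begins (left out, the last holds). The fingers move at their own pace and stop on an object; "force" is the grip in N (left out, the last holds). Time passes only in rows, so rows that repeat a pose let the fingers close. It gives the time, the measured TCP pose, the force, the opening and the grip force at its end, in the units of the state.
- arm.get_obs(): the state, without advancing time (a new reading comes with each control period).
- arm.capture(name): name is "scene" or "top"; returns the picture (480x640x3 uint8, red, green, blue); there is no depth.
- arm.camera_model(name): a dict with "K" (3x3 intrinsics, pixels), "k1" (the pictures are not rectified: a ray, as slopes to the right and down, at radius r is drawn at 1 + k1 r^2 times it, then the intrinsics apply), "world_from_camera" (4x4, takes a point from camera to world coordinates). Camera axes: x right, y up, looking along -z (the intrinsics and any distortion apply to the point x, -y, -z); pixel columns grow to the right and rows downward; lengths in m; the calibration is good to about 2 mm. A picture is of the moment at which its call begins. camera_model takes no time and is no camera call.
- arm.finish_job(): hands the job in; it is judged then, once.
The state is a dict: "time": time; "joint_pos": joint angles; "qd": joint speeds; "tau": joint torques, N m; "position": TCP position; "orientation": TCP orientation; "ft_force": force on the tool from outside, world axes, zero at the start; "ft_torque": the same for the moment, N m; "width": opening from 0.0 (shut) to 1.0 (fully open); "grip_force": force on a finger pad.
Only numpy, scipy, OpenCV 4.12 (cv2) and the standard library are available. Lean on these libraries where they do the work, as an engineer would, in place of code of your own. Each camera call takes 0.05 s, during which the arm holds its last target. There are 200 camera calls.

## Task

On the bench stand three slide-out parts trays: push the empty one, which was left standing out, fully home. Then hook your fingertips behind the upturned lip of the tray with the small finned heat sink and draw it out along its rails as far as it goes, so the heat sink comes out with it. Do not pinch or lift anything or touch the heat sink or the transformer, and leave the transformer's tray shut and the loose things on the bench where they are.

Things in the scene. Friction and masses are not known exactly. Their poses are not given: they have to be found in the camera images.
- spare_unit: slide unit fixed to the bench, holding the empty tray: 170 mm long, 128 mm wide, grey side rails 42 mm high, open above. Origin: centre of its underside; x points to its rear, the tray comes out at its front (-x), towards the robot. The three units are alike.
- sink_unit: slide unit fixed to the bench, holding the tray with the heat sink: 170 mm long, 128 mm wide, grey side rails 42 mm high, open above. Origin: centre of its underside; x points to its rear, the tray comes out at its front (-x), towards the robot. The three units are alike.
- coil_unit: slide unit fixed to the bench, holding the tray with the transformer: 170 mm long, 128 mm wide, grey side rails 42 mm high, open above. Origin: centre of its underside; x points to its rear, the tray comes out at its front (-x), towards the robot. The three units are alike.
- spare_lip (a point): upturned lip at the front of the empty tray, 110 mm wide, 4 mm thick, rolled top edge 8 mm thick. This point: middle of its top edge, 64 mm above the bench. x points inwards (the way the tray goes home), y along the lip, z up. It rises 50 mm above the tray floor, which reaches 160 mm inwards and is 94 mm wide between 16 mm high walls.
- spare_front (a point): grey front plate on the outside of the lip of the empty tray, 116 mm wide, 44 mm high, 4 mm thick, fixed to the tray; its top edge is 10 mm below the lip's. This point: centre of its outer face, 32 mm above the bench, 6 mm outside the lip's middle plane; x points inwards.
- spare_tray (a joint): how far the empty tray is drawn out of its slide unit, m: 0 = fully home, 0.100 = drawn out to its stop (towards the lip's -x). Starts standing out by 50 to 90 mm. Slides with about 2 N of friction plus 8 N per m/s, no spring; stays where it is left.
- sink_lip (a point): upturned lip at the front of the tray that carries the heat sink, 110 mm wide, 4 mm thick, rolled top edge 8 mm thick. This point: middle of its top edge, 64 mm above the bench. x points inwards (the way the tray goes home), y along the lip, z up. It rises 50 mm above the tray floor, which reaches 160 mm inwards and is 94 mm wide between 16 mm high walls. The first 50 mm behind it are empty.
- sink_front (a point): grey front plate on the outside of the lip of the tray that carries the heat sink, 116 mm wide, 44 mm high, 4 mm thick, fixed to the tray; its top edge is 10 mm below the lip's. This point: centre of its outer face, 32 mm above the bench, 6 mm outside the lip's middle plane; x points inwards.
- sink_tray (a joint): how far the tray that carries the heat sink is drawn out of its slide unit, m: 0 = fully home, 0.100 = drawn out to its stop (towards the lip's -x). Starts home or up to 8 mm out. Slides with about 2 N of friction plus 8 N per m/s, no spring; stays where it is left.
- coil_lip (a point): upturned lip at the front of the tray that carries the transformer, 110 mm wide, 4 mm thick, rolled top edge 8 mm thick. This point: middle of its top edge, 64 mm above the bench. x points inwards (the way the tray goes home), y along the lip, z up. It rises 50 mm above the tray floor, which reaches 160 mm inwards and is 94 mm wide between 16 mm high walls.
- coil_tray (a joint): how far the tray that carries the transformer is drawn out of its slide unit, m: 0 = fully home, 0.100 = drawn out to its stop (towards the lip's -x). Starts home or up to 8 mm out. Slides with about 2 N of friction plus 8 N per m/s, no spring; stays where it is left.
- finned_sink: small silver finned heat sink, 50x45x30 mm, lying loose on its tray's floor. Origin: centre of its underside.
- coil: small dark transformer with a yellow winding, 68x62x40 mm, standing loose in its tray. Origin: under its middle.
- capacitor: dark blue upright can capacitor, 35 mm diameter, 60 mm high, loose on the bench. Origin: centre of its underside.
- tape_roll: roll of black tape lying flat, 62 mm across, 19 mm high, loose on the bench. Origin: centre of its underside.
- case_fan: black square fan lying flat, 80x80x25 mm, loose on the bench. Origin: centre of its underside.
There are look-alikes about, which are no part of the job. What is shaped like the finned_sink but pink is not meant.

How it is judged:
By the outcome, as a careful person would: the job done as asked, in the order asked, and still so for the second after the job is handed in, with the robot touching nothing.
It also fails if it takes over 45 s, if anything falls off the work surface, if the arm or the gripper's body presses on something with over 40 N, if the wrist force passes 120 N, or if a joint passes its speed limit or range.

## Working session

There is one attempt and no reset: what is moved stays moved. The work goes in short steps, Python scripts to look and compute and a tool call to move; the robot and the scene stay as the last step left them, time stands still between calls to the robot, and variables do not carry over. Pictures are saved under pics/ and viewed, at most 10 in all, crops included, and the job is handed in when it is done.

Besides the shell and the picture viewer there is one more tool, called as a command line: name --argument value ..., lists and objects as JSON in quotes. carry_out: Moves the arm, as the interface text tells. Its arguments: {"type":"object","properties":{"motion":{"type":"array"},"gripper":{"type":"number"},"force":{"type":"number"}},"required":["motion"]}

```bash
mkdir -p pics
python3 - <<'E'
from station import arm
import cv2
for n in("scene","top"):
    cv2.imwrite(f"pics/{n}0.png",arm.capture(n)[:,:,::-1]); print(arm.camera_model(n))
o=arm.get_obs(); print(o, arm.hold_point_z)
E
```

```text
{'K': array([[474.6053901 ,   0.        , 321.71209041],
       [  0.        , 474.6053901 , 238.73202576],
       [  0.        ,   0.        ,   1.        ]]), 'k1': -0.04170611369039545, 'world_from_camera': array([[ 0.52223843,  0.46442098, -0.71524833, -0.19853294],
       [-0.8527931 ,  0.2876556 , -0.43588781, -0.49096127],
       [ 0.00330974,  0.83759621,  0.54627982,  0.67979074],
       [ 0.        ,  0.        ,  0.        ,  1.        ]])}
{'K': array([[598.56083388,   0.        , 318.02824412],
       [  0.        , 598.56083388, 238.12273772],
       [  0.        ,   0.        ,   1.        ]]), 'k1': -0.17495507229585214, 'world_from_camera': array([[ 0.00908015,  0.99378968, -0.11090369,  0.43400098],
       [-0.9998987 ,  0.0078079 , -0.01190061, -0.00944728],
       [-0.01096077,  0.11100052,  0.9937599 ,  1.68016394],
       [ 0.        ,  0.        ,  0.        ,  1.        ]])}
{'time': 0.1, 'joint_pos': array([ 1.01146644e+00,  5.28378647e-01,  1.43379982e+00,  3.96449482e-06,
        1.18140803e+00, -1.78508075e-01]), 'qd': array([ 0.0013708 , -0.0031224 , -0.00305398, -0.00042243,  0.00030691,
        0.00126439]), 'tau': array([-9.76982956e-04, -4.43305349e+01, -1.78586215e+01, -3.46658708e-04,
        3.87853797e-03,  1.71883278e-05]), 'position': array([0.23192323, 0.57966664, 0.23041997]), 'orientation': array([-3.61207034e-04,  1.89263036e-01,  9.81925919e-01, -9.29185401e-04]), 'ft_force': array([-0.8780716 ,  0.3602683 , -0.11306754]), 'ft_torque': array([-0.00663187,  0.03685764, -0.00684209]), 'grip_force': 0.0, 'width': 1.0006791725229027} 0.0187
```

View pics/scene0.png

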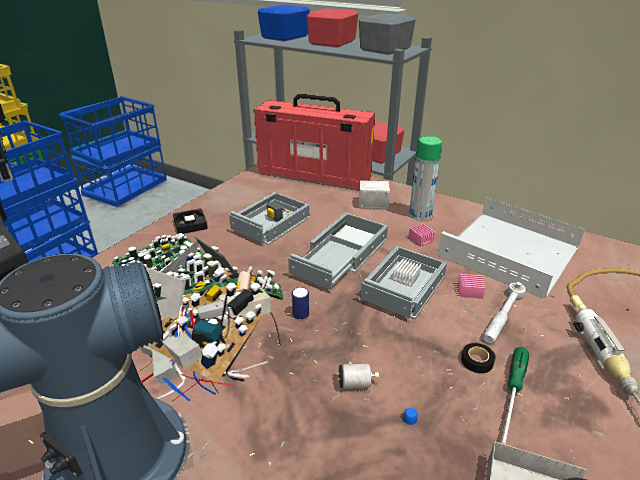

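View pics/top0.png

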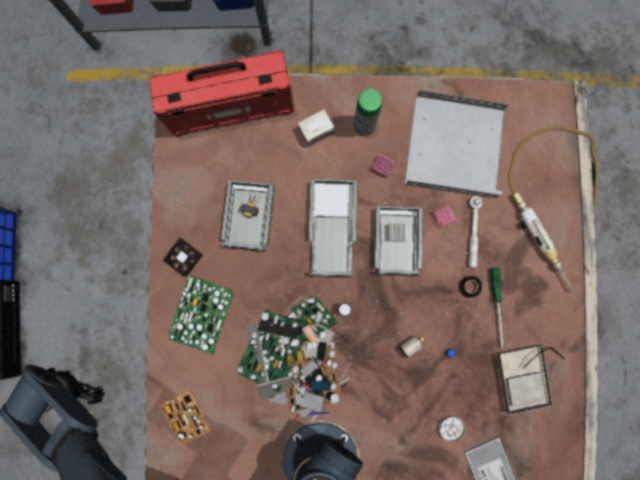

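The top view shows the transformer tray (247,215), the empty tray standing out (331,228), and the silver heat sink's tray (398,240). The pink look-alikes at (383,165) and (444,216) are loose on the bench. I'll confirm this in an enlarged crop.

Run:
```python
import cv2
a=cv2.imread("pics/top0.png")[170:290,290:440]
cv2.imwrite("pics/topc.png",cv2.resize(a,None,fx=5,fy=5,interpolation=cv2.INTER_CUBIC)[:600,:750])
a=cv2.imread("pics/scene0.png")[200:330,280:460]
cv2.imwrite("pics/scc.png",cv2.resize(a,None,fx=4.4,fy=4.4,interpolation=cv2.INTER_CUBIC))
```

```text
(no output)
```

View pics/topc.png

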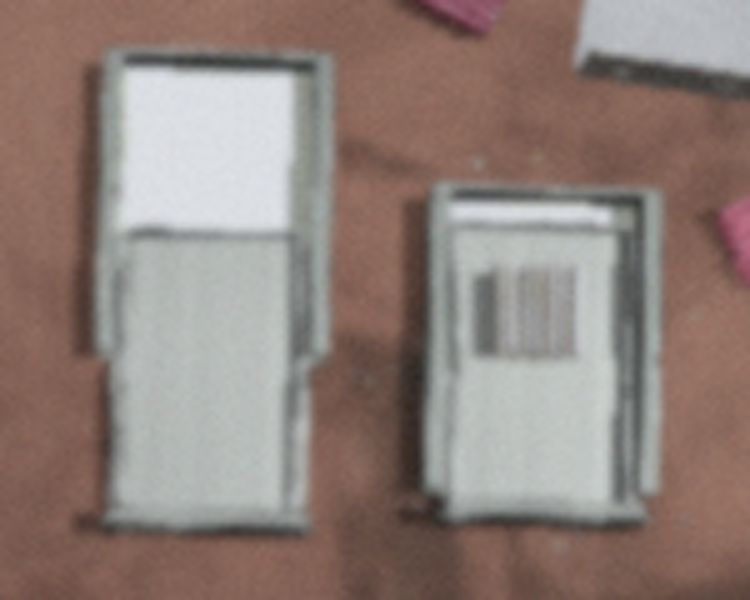

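View pics/scc.png

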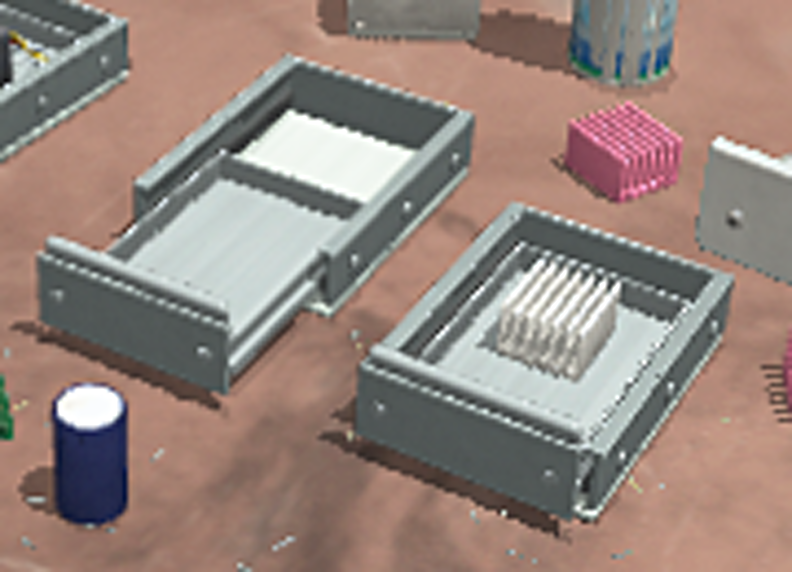

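Confirmed in the crops: the empty tray with its lip at about top (331,273), the silver finned sink at (395,232) in the right-hand tray, and the pink ones outside any tray. Next I'll measure positions.

```bash
cat > h.py <<'E'
from station import arm
import numpy as np, cv2
def px(n,u,v,z):
    m=arm.camera_model(n);K=m["K"];T=m["world_from_camera"]
    d=cv2.undistortPoints(np.array([[[u,v]]],float),K,np.array([m["k1"],0,0,0.]))[0,0]
    r=T[:3,:3]@np.array([d[0],-d[1],-1]);c=T[:3,3]
    return (c+r*(z-c[2])/r[2]).round(4)
E
python3 - <<'E'
from h import *
t=lambda x,y,z:px("top",290+x/5-.4,170+y/5-.4,z)
s=lambda x,y,z:px("scene",280+x/4.4-.4,200+y/4.4-.4,z)
for n,P in dict(spare=[(104,50),(333,55),(97,355),(326,355)],sink=[(432,187),(663,190),(427,493),(660,495)]).items():
    print(n,*[t(*p,.042)[:2] for p in P])
print("lipT",t(107,515,.06),t(308,515,.06),t(440,513,.06),t(645,512,.06))
print("lipS",s(48,243,.064),s(228,312,.064),s(372,350,.064),s(585,432,.064))
print("railsS spare",s(290,58,.042),s(472,112,.042),"sink",s(515,207,.042),s(730,278,.042))
print("plateS bottom", s(42,320,.010),s(225,390,.010),s(360,430,.01),s(575,515,.01))
print("cap",s(90,405,.06),px("top",345,310,.06),"sink front",s(575,380,.014),s(495,335,.014))
E
```

```text
spare [0.7809 0.0329] [ 0.7791 -0.0948] [0.6098 0.035 ] [ 0.6108 -0.0911]
sink [ 0.7049 -0.1498] [ 0.7045 -0.2787] [ 0.5351 -0.1468] [ 0.5348 -0.2753]
lipT [0.5207 0.0281 0.06  ] [ 0.5216 -0.0807  0.06  ] [ 0.5232 -0.1523  0.06  ] [ 0.5244 -0.2641  0.06  ]
lipS [0.5139 0.0255 0.064 ] [ 0.5119 -0.0828  0.064 ] [ 0.522  -0.1567  0.064 ] [ 0.519 -0.267  0.064]
railsS spare [0.779  0.0302 0.042 ] [ 0.78   -0.0912  0.042 ] sink [ 0.7017 -0.1533  0.042 ] [ 0.6999 -0.276   0.042 ]
plateS bottom [0.5162 0.0332 0.01  ] [ 0.5168 -0.0791  0.01  ] [ 0.525  -0.1518  0.01  ] [ 0.5232 -0.2666  0.01  ]
cap [ 0.421  -0.0621  0.06  ] [ 0.4205 -0.0645  0.06  ] sink front [ 0.6127 -0.2288  0.014 ] [ 0.6256 -0.1785  0.014 ]
```

```bash
cat >> h.py <<'E'
def rel(p,yaw=None):
    from scipy.spatial.transform import Rotation as R
    o=arm.get_obs();q=o["orientation"];M=R.from_quat(q[[1,2,3,0]]).as_matrix()
    y=np.degrees(np.arctan2(M[1,1],M[0,1]))
    print("t",o["time"],"pos",o["position"].round(4),"yaw",round(y-90,2),"F",o["ft_force"].round(1))
    print("shift cm",(M.T@(np.array(p)-o["position"])*100).round(2),"turn",None if yaw is None else round(-(yaw+90-y),2))
E
python3 -c "
from h import *
rel([.478,-.029,.23],-1)"
```

```text
t 0.1 pos [0.2319 0.5797 0.2304] yaw -21.82 F [-0.9  0.4 -0.1]
shift cm [-45.47 -47.36   0.12] turn -20.82
```

carry_out --motion '[[[-3, -3.2, 0, -1.5], [-6, -6.3, 0, -3], [-9, -9.4, 0, -4.5], [-12, -12.5, 0, -6], [-15, -15.7, 0, -7.5], [-18, -18.8, 0, -9], [-21, -22, 0, -10.5], [-24, -25, 0, -12], [-27, -28.2, 0, -13.5], [-30, -31.3, 0, -15], [-33, -34.4, 0, -16.5], [-36, -37.5, 0, -18], [-39, -40.7, 0, -19], [-42, -43.8, 0, -20], [-44, -46, 0, -20.8], [-45.5, -47.4, 0, -20.8], [-45.5, -47.4, 0, -20.8], [-45.5, -47.4, 0, -20.8], [-45.5, -47.4, 0, -20.8]]]' --gripper 0

```text
time: 2.0
position: [0.4775, -0.0279, 0.231]
orientation: [-0.001, 0.008, 1.0, 0.0]
ft_force: [0.2, 0.5, -0.4]
width: -0.001
grip_force: 0.0
```

```bash
python3 -c "
from h import *
rel([.480,-.029,.034],-1)
cv2.imwrite('pics/s1.png',arm.capture('scene')[:,:,::-1])"
```

```text
t 2.0 pos [ 0.4775 -0.0279  0.231 ] yaw -0.97 F [ 0.2  0.5 -0.4]
shift cm [-0.28 -0.12 19.7 ] turn 0.03
```

View pics/s1.png

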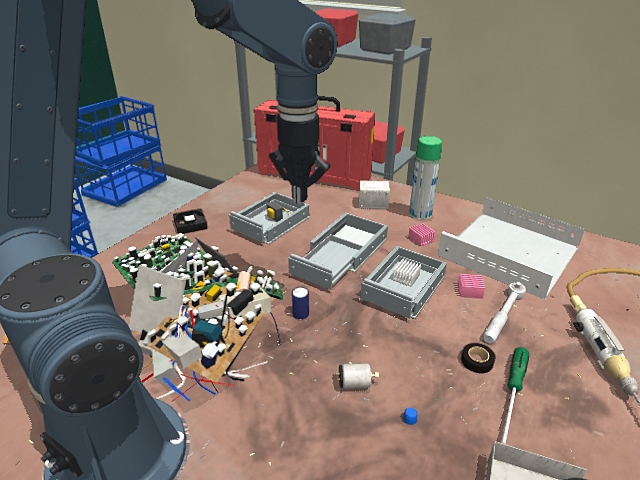

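The fingers are above bench clutter, in front of the empty tray's front plate (around pixel (318,275)). The capacitor at (301,303) is clear. Now descend and push.

carry_out --motion '[[[-0.2, 0, 4, 0], [-0.2, 0, 8, 0], [-0.3, 0, 12, 0], [-0.3, 0, 15, 0], [-0.3, 0, 18, 0], [-0.3, 0, 19.7, 0], [-0.3, 0, 19.7, 0], [-1, 0, 19.7, 0], [-1.8, 0, 19.7, 0], [-2.6, 0, 19.7, 0], [-3.6, 0, 19.7, 0], [-4.6, 0, 19.7, 0], [-5.6, 0, 19.7, 0], [-6.6, 0, 19.7, 0], [-7.6, 0, 19.7, 0], [-8.4, 0, 19.7, 0], [-8.8, 0, 19.7, 0], [-9, 0, 19.7, 0]]]'

```text
time: 3.85
position: [0.5692, -0.0306, 0.0342]
orientation: [0.0, 0.009, 1.0, -0.0]
ft_force: [-1.8, -0.4, 0.8]
width: -0.002
grip_force: 1.0
```

carry_out --motion '[[[-0.3, 0, 0, 0], [-0.6, 0, 0, 0], [-0.9, 0, 0, 0], [-1.2, 0, 0, 0], [-1.4, 0, 0, 0], [-1.4, 0, 0, 0]]]'

```text
time: 4.45
position: [0.5831, -0.0308, 0.0342]
orientation: [0.001, 0.009, 1.0, -0.0]
ft_force: [-1.4, -0.3, 0.3]
width: 0.0
grip_force: 0.5
```

carry_out --motion '[[[-0.2, 0, 0, 0], [-0.4, 0, 0, 0], [-0.5, 0, 0, 0], [-0.6, 0, 0, 0], [-0.6, 0, 0, 0]]]'

```text
time: 4.95
position: [0.587, -0.0309, 0.0342]
orientation: [-0.002, 0.009, 1.0, 0.0]
ft_force: [-5.6, -1.6, 1.8]
width: -0.001
grip_force: 2.5
```

carry_out --motion '[[[-0.2, 0, 0, 0], [-0.4, 0, 0, 0], [-0.4, 0, 0, 0], [-0.4, 0, 0, 0]]]'

```text
time: 5.35
position: [0.5869, -0.0308, 0.0343]
orientation: [-0.006, 0.008, 1.0, 0.0]
ft_force: [-11.6, -3.6, 7.7]
width: -0.002
grip_force: 6.0
```

The force rises with no more travel, so the tray is home. Back off, lift, and move over the sink tray's empty front part.

carry_out --motion '[[[0.8, 0, 0, 0], [2.4, 0, 0, 0], [2.8, 0, -3, 0], [3, 0, -7, 0], [3.2, 0, -10, 0], [3.4, -2, -11.5, 0], [3.6, -5, -11.5, 0], [3.8, -9, -11.5, 0], [3.8, -13, -11.5, 0], [3.8, -16, -11.5, 0], [3.8, -18.1, -11.5, 0], [3.8, -18.1, -11.5, 0], [3.8, -18.1, -11.5, 0]]]'

```text
time: 6.65
position: [0.5519, -0.2114, 0.1495]
orientation: [0.001, 0.01, 1.0, -0.0]
ft_force: [-0.7, 0.1, 0.2]
width: -0.007
grip_force: 0.0
```

```bash
python3 -c "
from h import *
rel([.552,-.211,.026],-1)
a=arm.capture('top')[170:290,230:440,::-1];b=arm.capture('scene')[180:330,220:460,::-1]
A=cv2.resize(a,(525,300),interpolation=2);B=cv2.resize(b,(480,300),interpolation=2)
cv2.imwrite('pics/s2.png',np.vstack([A[:,:480],B]))"
```

```text
t 6.65 pos [ 0.5519 -0.2114  0.1495] yaw -1.09 F [-0.7  0.1  0.2]
shift cm [1.000e-02 4.000e-02 1.235e+01] turn -0.09
```

View pics/s2.png

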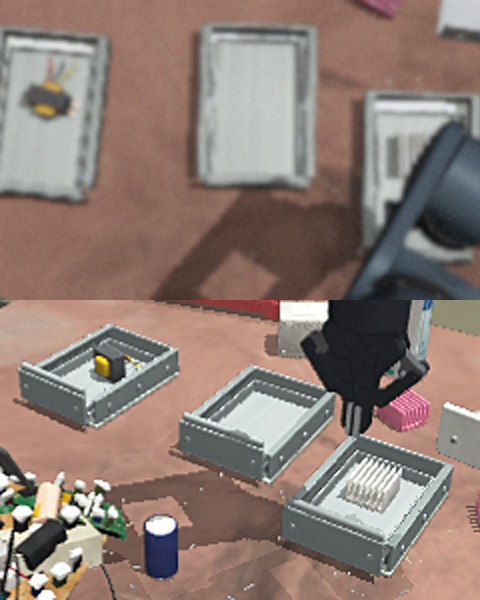

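The empty tray is shut (its front is flush in both views) and the fingers are above the sink tray's empty front part. Now down behind the lip and draw.

carry_out --motion '[[[0, 0, 3, 0], [0, 0, 6, 0], [0, 0, 9, 0], [0, 0, 11, 0], [0, 0, 12.2, 0], [0, 0, 12.2, 0], [0.7, 0, 12.2, 0], [1.2, 0, 12.2, 0], [1.6, 0, 12.2, 0], [2, 0, 12.2, 0], [2.4, 0, 12.2, 0], [2.8, 0, 12.2, 0], [3.2, 0, 12.2, 0]]]'

```text
time: 8.05
position: [0.5195, -0.2112, 0.0277]
orientation: [0.001, 0.009, 1.0, -0.001]
ft_force: [2.7, 0.5, 2.4]
width: -0.002
grip_force: 1.2
```

carry_out --motion '[[[0.4, 0, 0, 0], [0.9, 0, 0, 0], [1.4, 0, 0, 0], [1.9, 0, 0, 0], [2.4, 0, 0, 0], [2.9, 0, 0, 0], [3.4, 0, 0, 0], [3.9, 0, 0, 0], [4.4, 0, 0, 0], [4.9, 0, 0, 0], [5.4, 0, 0, 0], [5.9, 0, 0, 0], [6.3, 0, 0, 0], [6.6, 0, 0, 0], [6.8, 0, 0, 0], [7, 0, 0, 0], [7, 0, 0, 0]]]'

```text
time: 9.75
position: [0.4486, -0.2091, 0.0272]
orientation: [-0.001, 0.009, 1.0, 0.0]
ft_force: [-0.0, -0.5, 0.1]
width: 0.004
grip_force: 0.5
```

carry_out --motion '[[[0.2, 0, 0, 0], [0.4, 0, 0, 0], [0.6, 0, 0, 0], [0.6, 0, 0, 0]]]'

```text
time: 10.15
position: [0.4434, -0.2091, 0.0273]
orientation: [0.0, 0.009, 1.0, 0.0]
ft_force: [3.1, 1.0, -0.8]
width: -0.002
grip_force: 1.7
```

carry_out --motion '[[[0.2, 0, 0, 0], [0.4, 0, 0, 0], [0.4, 0, 0, 0]]]'

```text
time: 10.45
position: [0.4433, -0.2095, 0.0274]
orientation: [0.004, 0.01, 1.0, -0.001]
ft_force: [15.2, 9.1, -5.1]
width: -0.004
grip_force: 7.5
```

carry_out --motion '[[[0.2, 0, 0, 0], [0.4, 0, 0, 0], [0.4, 0, 0, 0]]]'

```text
time: 10.75
position: [0.4432, -0.2098, 0.0276]
orientation: [0.008, 0.012, 1.0, -0.002]
ft_force: [27.5, 17.1, -7.9]
width: -0.002
grip_force: 13.3
```

At the stop. Let off, then lift clear.

carry_out --motion '[[[-0.6, 0, 0, 0], [-1.2, 0, 0, 0], [-1.8, 0, 0, 0], [-2.3, 0, 0, 0], [-2.3, 0, 0, 0], [-2.3, 0, -2, 0], [-2.3, 0, -6, 0], [-2.3, 0, -10, 0], [-2.3, 0, -14, 0], [-2.3, -4, -18, 0], [-2.3, -9, -20, 0], [-2.3, -14, -20, 0], [-2.3, -18, -20, 0], [-2.3, -20, -20, 0], [-2.3, -20, -20, 0]]]'

```text
time: 12.25
position: [0.4535, -0.4131, 0.2269]
orientation: [-0.0, 0.011, 1.0, -0.001]
ft_force: [0.9, 0.7, -0.5]
width: -0.002
grip_force: 0.0
```

```bash
python3 -c "
from h import *
a=arm.capture('top')[170:340,230:440,::-1];b=arm.capture('scene')[180:350,220:460,::-1]
A=cv2.resize(a,(370,300),interpolation=2);B=cv2.resize(b,(424,300),interpolation=2)
cv2.imwrite('pics/s3.png',np.hstack([A,B]))"
```

```text
(no output)
```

View pics/s3.png

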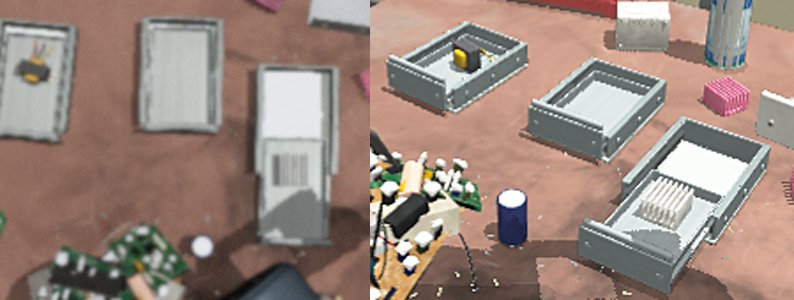

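The empty tray is home, the sink tray is fully out with the heat sink in it, and everything else stands where it was.

```bash
python3 -c "
from station import arm
print(arm.finish_job())"
```

```text
the job is handed in; nothing more can be done
None
```

The job is handed in: the empty tray was pushed home to its stop, then the heat sink's tray was drawn out to its stop with the heat sink in it, and the last pictures showed the transformer's tray still shut and the capacitor in place (tape roll and fan were out of frame).

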